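# Lock the T-footed register stop into the sprung socket of the printing bed

## Task

Take the T-footed brass register stop (the one with the flat grip) out of its wooden rest and lock it in the printing bed: pass its foot straight down through the slot, push down against the spring until the foot is below the catch, give it a quarter turn, then ease it up so its foot rises fully into the groove across the slot, where the spring holds it upright, and let go. The catch sits at a different depth each time, so go by feel, and never load the bed with more than 20 N. Leave the carved block, the round-footed stop, the ink jar and the ink tube where they are.

Things in the scene. Friction and masses are not known exactly. Their poses are not given: they have to be found in the camera images.
- key_grip (a point): Centre of the grip of the T-footed brass stop (upright, 92 mm tall, about 0.15 kg). Grip: an upright flat bar 36 mm long (point x) x 12 mm thick (point y), from 22 mm below to 22 mm above this point; grasp it across its 12 mm thickness. Beneath it a disc 26 mm across and 4 mm thick, then a round shank 8 mm across, then the foot. z is up.
- key_foot (a point): Centre of the underside of the same stop's foot, 70 mm below key_grip. The foot is a crossbar 30 mm long (along x, parallel to the grip bar) x 9 mm wide (y) x 12 mm tall; the disc's underside is 44 mm above this point. At the start the foot stands in a pocket 16 mm deep in the wooden rest, whose top is 30 mm above the table.
- slot (a point): Centre of the slot's mouth in the bed's top face, 60 mm above the table. The slot goes right through, 34 mm long (point x) and 12.5 mm wide (point y). Right under it a steel catch has the same slot and, across it (along y), a groove 14 mm wide and 2.5 mm deep in its underside. The catch is set anew each time: its underside lies 9 to 25 mm below the mouth and is not measured.
- bed: Fixed printing bed: grey box 260 x 220 x 60 mm, aluminium top; axes as the slot's, origin at the centre of its underside; slot at x -70, y 0 mm. It carries the catch and, always 8.5 mm below the catch's underside, a flat sprung pad (both greased; 3.5 N/mm, no preload, 12 mm travel): a foot pressed 3.5 mm (12 N) just clears the catch to turn, and in the groove stays pressed 1 mm (3.5 N).
- key: The same T-footed stop; origin at key_foot, same axes. In the slot it may be turned either way; there is no stop at the quarter turn.
- woodblock_mid (a point): Middle of the carved printing block lying on the bed, 130 x 150 x 19 mm, between wooden fences 8 mm high along the bed's far and side edges; leave it.
- pin_grip (a point): Centre of the round knob (24 mm across) of the other brass stop, 75 mm from the T-footed one in the same rest (150 x 60 mm), at its end farther from the robot; equally tall, with a plain round foot 12 mm across, which would not hold; leave it.
- inkjar_mid (a point): Middle of an ink jar, 48 mm across, 55 mm tall, standing in a shallow wooden tray; leave it.
- inktube_mid (a point): Middle of an ink tube, about 80 x 40 x 18 mm, in the same tray; leave it.
Mind the look-alikes: they are no part of the job. Leave any black, pink or red look-alike of the key alone.

How it is judged:
On the way:
1. the foot has been passed down into the slot, in line with it (horizontal distance between key_foot and slot below 0.005 m and z of key_foot in the frame of slot below -0.014 m and angle between the x axis of key and the x axis of bed, either way round below 0.3 rad), for 0.1 s.
At the end, for the whole second after the job is handed in: The T-footed stop is in the slot: foot centre within 5 mm of the slot's centre and at least 14 mm below its mouth, within 0.2 rad of square across it, upright within 0.12 rad, risen into the groove (contact forces with the bed below 12 N in all; about 5 N when seated), at rest and let go (horizontal distance between key_foot and slot below 0.005 m and z of key_foot in the frame of slot below -0.014 m and angle between the x axis of key and the y axis of bed, either way round below 0.2 rad and angle between key's own z axis and vertical below 0.12 rad and linear speed of key below 0.02 m/s and contact force between key and bed below 12 N and contact force between the fingers and key below 0.1 N); the robot touches nothing.
It fails at once if the bed is loaded with more than 24 N through the stop (contact force between key and bed above 24 N).
It fails at once if the bed is loaded with more than 24 N by the gripper (contact force between the arm and bed above 24 N).
It fails at once if the carved block, the round-footed stop, the ink jar or the ink tube is moved by more than 20 mm (distance of any of woodblock_mid, pin_grip, inkjar_mid, inktube_mid from where it was at the start of the episode above 0.02 m).
It also fails if it takes over 72 s, if anything falls off the work surface, if the arm or the gripper's body presses on something with over 40 N, if the wrist force passes 120 N, or if a joint passes its speed limit or range.

## Robot

A 6-joint arm with a two-finger parallel gripper is mounted at the origin on the work surface. World frame = base frame: x ahead of the robot, y to its left, z up, the work surface at z = 0. Lengths are in m, angles in rad, forces in N, time in s.
With the tool pointing down it reaches from about 0.275 to 0.75 m from the base axis. Payload 10.2 kg.
Tool frame: the origin (TCP) lies on the centre line of the jaws, within the pads' length; the fingertips stand ctrl.tip_reach ahead of it and the grasp point (between the pads) lies 5 mm behind it (ctrl.tip_reach is the distance from the TCP to the fingertips, in m); z points along the fingers, y is the direction in which the jaws open and shut (so a half turn about z gives the same grasp; the last joint's range is limited). The gripper opens to 88 mm and grips with 3 to 60 N. Pads are 18 mm wide; open, the fingers measure 123 mm over their backs; the gripper's body (75 mm by 187 mm) begins 45 mm behind the grasp point.
Start: joints at [1.089, 0.313, 1.498, -0, 1.331, -0.223], TCP at [0.134, 0.508, 0.253] pointing down, gripper open.
Joint ranges: [-2.94, 2.94], [-0.97, 2.17], [0.19, 2.56], [-1.23, 4.37], [0.02, 3.11], [-2.88, 2.88]. Speed limits (rad/s): [2.39, 2.39, 3.01, 3.14, 3.14, 3.14].

## Interface

Orientations are given as [roll, pitch, yaw] about the fixed x, y, z axes, in that order (R = Rz(yaw) Ry(pitch) Rx(roll)).
In Python, from cell import ctrl gives the robot as it stands.
- The arm moves only by the tool drive_tool, never from a script. Its argument "plan" is text: rows parted by semicolons, each of 5 numbers parted by spaces: the shift along the tool's x, y, z in mm, then the turn about the tool's z in rad, then the finger opening in mm, from 0 to 88.1. In form: x y z twist jaw; .... A call has 1 to 8 rows; each row shifts and turns the commanded pose from where the row before left it, along the tool's axes as they then stand; what a row does not reach is not made up. A row lasts 1/10 s, in which the tool goes at most 50 mm and 8.59 degrees, less where a joint would pass 70% of its speed; a pose out of reach is approached as far as the arm can. A call with a gripper value outside its range is refused whole. The fingers move at their own pace and stop on an object; the grip force is fixed at half the most. Time passes only in rows, so rows that do not move let the fingers close. It gives the time, the measured TCP pose, the force and the opening at its end, in the units of the state.
- ctrl.sense(): the state, without advancing time (a new reading comes with each control period).
- ctrl.camera(name): name is "side" or "top"; returns the picture (480x640x3 uint8, red, green, blue); there is no depth.
- ctrl.camera_params(name): a dict with "camera_matrix" (3x3 intrinsics, pixels), "xyz" and "rotation" of the camera in the world. Camera axes: x right, y down, z forward; pixel columns grow to the right and rows downward; lengths in m; the calibration is good to about 2 mm. A picture is of the moment at which its call begins. camera_params takes no time and is no camera call.
- ctrl.finish_job(): hands the job in, once; it reports no verdict.
Trained networks look in the newest picture that a camera, given by its name, has taken for a name from the list of things; names that differ only in an ending like _2 or _b are one class to them, and where a whole thing is asked for, a point or a joint stands for the part that bears it (a point fixed in the world has none). Each returns a list of dicts, best first, with "score" (0 to 1); they miss things now and then, are a little off and sometimes report something else, mostly with a low value. They report only what shows in the picture. A call takes as long as a camera call. They do not tell look-alikes from the thing itself.
- ctrl.boxes_of(thing, camera): "point" ([x, y, z] in m, in world coordinates, good to about 4 mm: the middle of the surface that is visible of it).
- ctrl.place_of(thing, camera): "point" ([x, y, z] in m, in world coordinates, good to about 4 mm: a listed point, or the origin of a listed thing).
The state is a dict: "clock": time; "q": joint angles; "dq": joint speeds; "effort": joint torques, N m; "position": TCP position; "tcp_rot": TCP orientation; "wrist_force": force on the tool from outside, world axes, zero at the start; "wrist_torque": the same for the moment, N m; "gripper_width": finger opening in m.
Only numpy, scipy, OpenCV 4.12 (cv2) and the standard library are available. Lean on these libraries where they do the work, as an engineer would, in place of code of your own. Each camera call takes 0.05 s, during which the arm holds its last target.

## Working session

There is one attempt and no reset: what is moved stays moved. The work goes in short steps, Python scripts to look and compute and a tool call to move; the robot and the scene stay as the last step left them, time stands still between calls to the robot, and variables do not carry over. Pictures are saved under pics/ and viewed, and the job is handed in when it is done.

Besides the shell and the picture viewer there is one more tool, called in YAML: its name, and indented under it one key for each argument. drive_tool: Moves the arm, as the interface text tells. Its arguments: {"type":"object","properties":{"plan":{"type":"string"}},"required":["plan"]}

```bash
mkdir -p pics; ls
python3 - <<'E'
from cell import ctrl
import cv2
for c in ("top","side"):
    im=ctrl.camera(c); cv2.imwrite(f"pics/{c}0.png",im[:,:,::-1])
    p=ctrl.camera_params(c); print(c,p)
    for t in ("key_grip","slot","pin_grip","key_foot"):
        print(t,[(round(d["score"],2),[round(float(v),4) for v in d["point"]]) for d in ctrl.place_of(t,c)][:4])
s=ctrl.sense(); print(s, ctrl.tip_reach)
E
```

```text
pics
top {'camera_matrix': array([[453.70416045,   0.        , 317.16852283],
       [  0.        , 453.70416045, 239.4799386 ],
       [  0.        ,   0.        ,   1.        ]]), 'xyz': array([0.37633533, 0.04831439, 0.96252065]), 'rotation': array([-2.93560571, -0.00575476, -1.64214991])}
key_grip [(0.85, [0.5243, 0.233, 0.0681]), (0.71, [0.5259, 0.3182, 0.0841]), (0.69, [0.5303, 0.4124, 0.067]), (0.55, [0.4541, 0.2474, 0.0686])]
slot [(0.86, [0.5226, -0.0028, 0.0557])]
pin_grip [(0.59, [0.6041, 0.316, 0.0828])]
key_foot [(0.68, [0.5294, 0.4071, 0.0066]), (0.6, [0.4541, 0.2481, -0.001]), (0.5, [0.5211, 0.2349, -0.0016])]
side {'camera_matrix': array([[606.00202413,   0.        , 319.03755558],
       [  0.        , 606.00202413, 239.21305792],
       [  0.        ,   0.        ,   1.        ]]), 'xyz': array([1.05376227, 0.99195982, 1.01480485]), 'rotation': array([-2.27329764, -0.01767901,  2.68258249])}
key_grip [(0.96, [0.5283, 0.4085, 0.0694]), (0.94, [0.4519, 0.2477, 0.0661]), (0.89, [0.5304, 0.3232, 0.0887]), (0.88, [0.5213, 0.2373, 0.0696])]
slot [(0.62, [0.5289, -0.0078, 
[... 198 characters left out ...]
), (0.6, [0.4507, 0.2448, 0.0031])]
{'clock': 0.5, 'q': array([ 1.08859562e+00,  3.12912029e-01,  1.49772236e+00, -4.49135322e-05,
        1.33099133e+00, -2.23393479e-01]), 'dq': array([ 0.0011921 , -0.00228632, -0.00081583, -0.0008185 , -0.00037827,
       -0.00088593]), 'effort': array([-1.22077334e-03, -4.01883602e+01, -2.52288812e+01,  6.93834038e-02,
        3.22481885e-02, -1.84914245e-05]), 'position': array([0.13437981, 0.50750894, 0.25270559]), 'tcp_rot': array([-3.14155074e+00,  3.52172630e-05,  2.88279609e+00]), 'wrist_force': array([-0.1289506 ,  0.52523972, -1.02108558]), 'wrist_torque': array([-0.03280884,  0.03381434,  0.00432889]), 'gripper_width': 0.08807790815718913} 0.014
```

View pics/top0.png

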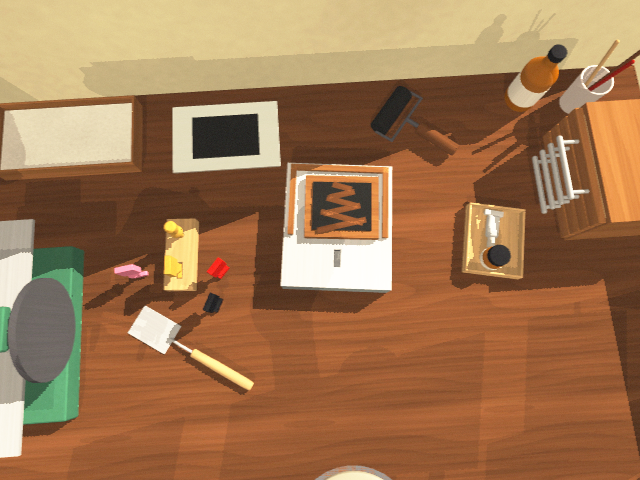

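View pics/side0.png

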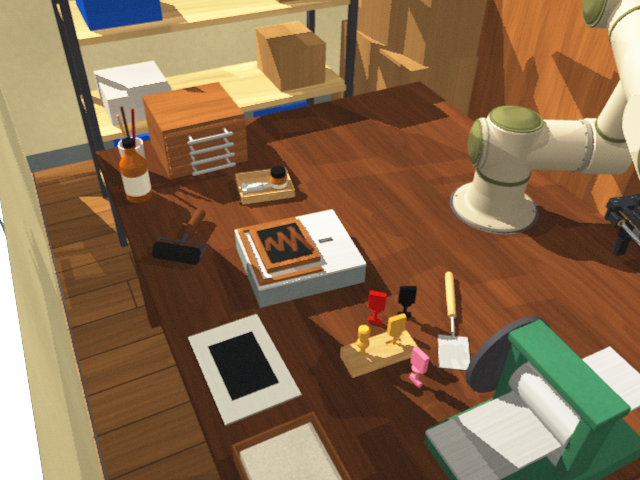

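Run:
```python
import cv2,numpy as np
t=cv2.imread("pics/top0.png");s=cv2.imread("pics/side0.png")
a=cv2.resize(t[205:305,110:240],None,fx=4,fy=4,interpolation=cv2.INTER_CUBIC)[:400,:400]
a=cv2.resize(t[210:300,150:240],(400,400),interpolation=cv2.INTER_CUBIC)
b=cv2.resize(s[290:390,330:430],(400,400),interpolation=cv2.INTER_CUBIC)
cv2.imwrite("pics/crop1.png",np.hstack([a,b]))
a=cv2.resize(t[155:300,272:402],(520,580),interpolation=cv2.INTER_CUBIC)
cv2.imwrite("pics/crop2.png",a)
```

```text
(no output)
```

View pics/crop1.png

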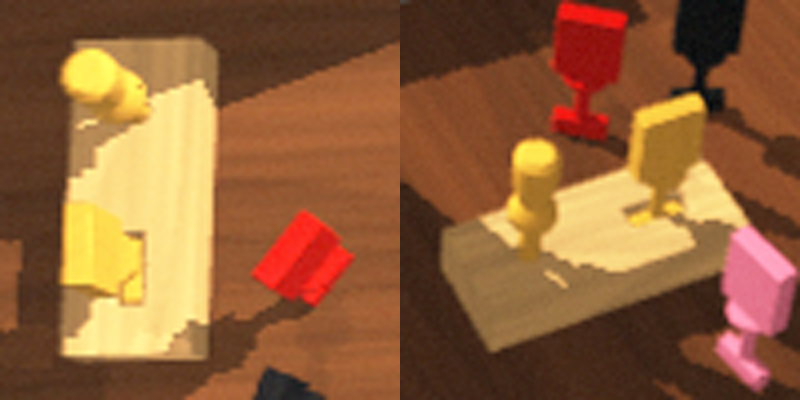

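View pics/crop2.png

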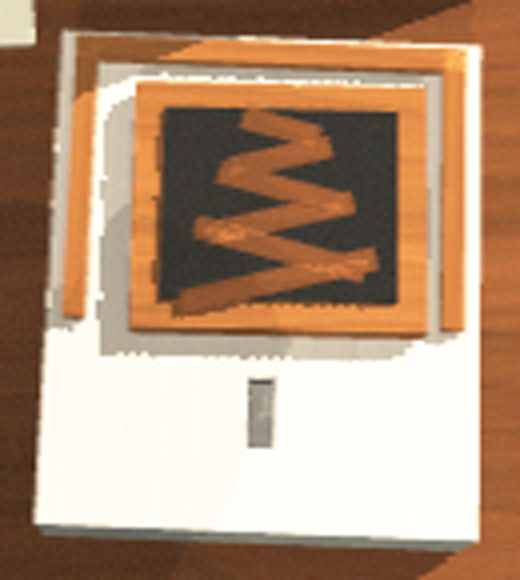

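```bash
cat > h.py <<'E'
import numpy as np,cv2
from scipy.spatial.transform import Rotation as R
from cell import ctrl
def P(c):
    p=ctrl.camera_params(c);Rm=np.asarray(p["rotation"]);Rm=R.from_euler("xyz",Rm).as_matrix() if Rm.ndim==1 else Rm
    return p["camera_matrix"],Rm,p["xyz"]
def proj(c,X):
    K,Rm,t=P(c);v=(np.atleast_2d(X)-t)@Rm@K.T;return v[:,:2]/v[:,2:]
def ray(c,uv,z):
    K,Rm,t=P(c);uv=np.atleast_2d(uv);d=np.c_[uv,np.ones(len(uv))]@np.linalg.inv(K).T@Rm.T
    return t+d*((z-t[2])/d[:,2])[:,None]
def box(x,y,yaw,lx,ly,z0,z1):
    c,s=np.cos(yaw),np.sin(yaw);o=[]
    for z in(z0,z1):
        o.append([[x+c*a*lx/2-s*b*ly/2,y+s*a*lx/2+c*b*ly/2,z] for a,b in((1,1),(1,-1),(-1,-1),(-1,1))])
    return o
def draw(im,c,bx,col,off,f):
    for X in bx:
        p=((proj(c,X)+0.5-off)*f).astype(int);cv2.polylines(im,[p.reshape(-1,1,2)],True,col,1)
E
python3 - <<'E'
from h import *
z=np.array
bc=ray("top",z([[280.75,285.5],[392,290],[392.5,166.25],[288.25,163]])-.5,.06); print(bc.round(4))
sc=ray("top",z([[249,379],[275,380],[272,448],[247,446]])/4+[272,155]-.5,.06); print(sc.round(4),sc.mean(0))
print("dirs",(sc[0]-sc[3]).round(4),(sc[1]-sc[2]).round(4))
e=[np.arctan2(*(bc[j]-bc[i])[[1,0]]) for i,j in((1,2),(0,3))];print(e)
rc=ray("top",z([[62,358],[208,358],[215,50],[75,40]])/4.444+[150,210]-.5,.03);print(rc.round(4))
gt=ray("top",z([[65,203],[65,283],[105,207],[105,293]])/4.444+[150,210]-.5,.106);print(gt.round(4))
# side: slot & grip top
gs=ray("side",z([[232,110],[300,95],[628,110-0],[700,95],[706,107],[640,125]])/4+[230,290]-.5,.106);print(gs.round(4))
E
```

```text
[[ 0.4769  0.1096  0.06  ]
 [ 0.4524 -0.1105  0.06  ]
 [ 0.7112 -0.1388  0.06  ]
 [ 0.7336  0.0797  0.06  ]]
[[ 0.5416 -0.0023  0.06  ]
 [ 0.5401 -0.0154  0.06  ]
 [ 0.5056 -0.0111  0.06  ]
 [ 0.5075  0.0014  0.06  ]] [ 0.52372364 -0.00687571  0.06      ]
dirs [ 0.034  -0.0037  0.    ] [ 0.0345 -0.0043  0.    ]
[np.float64(-0.10892642277593435), np.float64(-0.11584626089497344)]
[[0.4868 0.3507 0.03  ]
 [0.4821 0.2836 0.03  ]
 [0.6284 0.2778 0.03  ]
 [0.6379 0.3441 0.03  ]]
[[0.5444 0.3246 0.106 ]
 [0.5097 0.3247 0.106 ]
 [0.5415 0.3075 0.106 ]
 [0.5042 0.3077 0.106 ]]
[[0.7286 0.2269 0.106 ]
 [0.6933 0.2323 0.106 ]
 [0.5479 0.3125 0.106 ]
 [0.5094 0.3195 0.106 ]
 [0.5111 0.3278 0.106 ]
 [0.5477 0.3238 0.106 ]]
```

```bash
cat > ov.py <<'E'
from h import *
import sys
kx,ky,kyaw,sx,sy,syaw=map(float,sys.argv[1:7])
def crop(c,x0,y0,w,h,f):
    im=cv2.imread(f"pics/{c}0.png")[y0:y0+h,x0:x0+w];return cv2.resize(im,None,fx=f,fy=f,interpolation=cv2.INTER_CUBIC),np.array([x0,y0]),f
S=[]
for c,a in(("top",(155,240,50,50,8)),("side",(365,300,50,50,8))):
    im,o,f=crop(c,*a)
    draw(im,c,box(kx,ky,kyaw,.036,.012,.062,.106),(255,0,0),o,f)
    S.append(im)
cv2.imwrite("pics/ov_k.png",np.hstack(S))
S=[]
cs,sn=np.cos(syaw),np.sin(syaw);bx,by=sx+cs*.07,sy+sn*.07
for c,a in(("top",(275,155,130,145,3)),("side",(230,205,140,105,3))):
    im,o,f=crop(c,*a)
    draw(im,c,box(sx,sy,syaw,.034,.0125,.06,.06),(0,0,255),o,f)
    draw(im,c,box(bx,by,syaw,.26,.22,.0,.06),(255,0,0),o,f)
    S.append(cv2.copyMakeBorder(im,0,435-im.shape[0],0,0,0))
cv2.imwrite("pics/ov_s.png",cv2.resize(np.hstack(S),None,fx=.98,fy=.98))
E
python3 ov.py 0.5275 0.320 -0.08 0.5237 -0.0069 -0.112
```

```text
(no output)
```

View pics/ov_k.png

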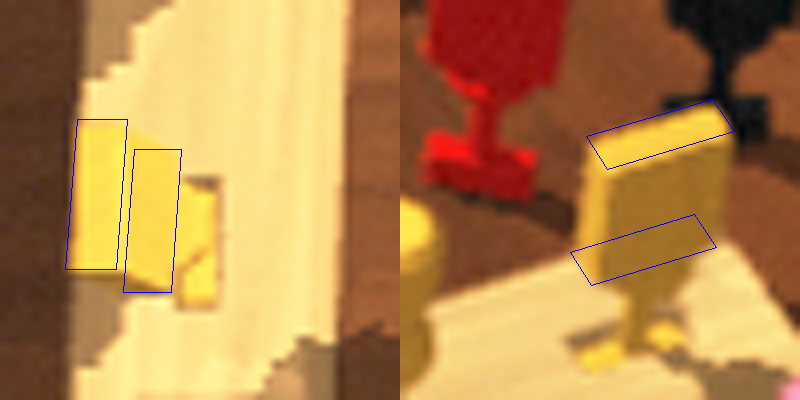

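View pics/ov_s.png

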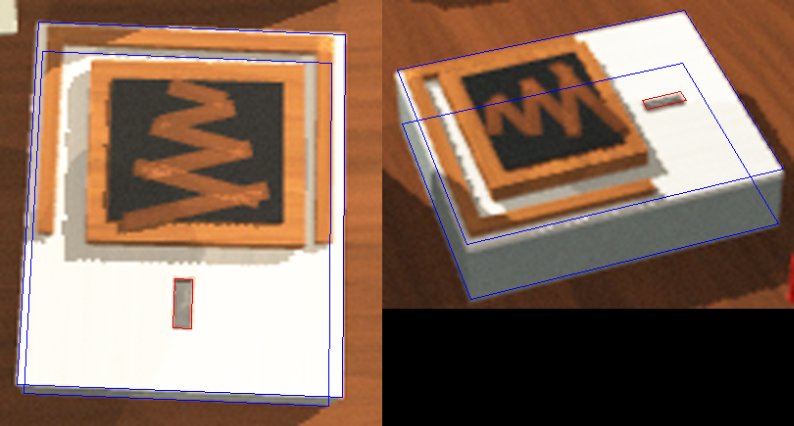

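```bash
cat > mv.py <<'E'
from h import *
def tool(target,yaw=None):
    s=ctrl.sense();p=s["position"];y=s["tcp_rot"]
    Rm=R.from_euler("xyz",y).as_matrix()
    d=Rm.T@(np.array(target)-p)*1000
    print("clk",s["clock"],"pos",p.round(4),"rot",np.round(y,4),"w",round(s["gripper_width"],4),"F",s["wrist_force"].round(2),"T",s["wrist_torque"].round(3))
    print("shift",d.round(1),"twist",None if yaw is None else round((y[2]-yaw+np.pi)%(2*np.pi)-np.pi,4))
E
python3 - <<'E'
from mv import *
for h in (.1,.2): print("press top",h,ray("top",[[75,285],[80,250],[70,420],[20,330],[80,415]],h).round(3).tolist(), "side",ray("side",[[527,322],[497,355],[470,385]],h).round(3).tolist())
print("block near",ray("top",np.array([[130,330],[425,333]])/4+[272,155],.079).round(4))
tool([.528,.320,.2],3.06)
E
```

```text
press top 0.1 [[0.5, 0.495, 0.1], [0.567, 0.488, 0.1], [0.258, 0.495, 0.1], [0.423, 0.593, 0.1], [0.265, 0.477, 0.1]] side [[0.293, 0.442, 0.1], [0.403, 0.483, 0.1], [0.493, 0.517, 0.1]]
press top 0.2 [[0.486, 0.443, 0.2], [0.545, 0.437, 0.2], [0.272, 0.443, 0.2], [0.418, 0.53, 0.2], [0.278, 0.428, 0.2]] side [[0.377, 0.502, 0.2], [0.475, 0.539, 0.2], [0.554, 0.569, 0.2]]
block near [[ 0.5659  0.055   0.079 ]
 [ 0.5541 -0.0915  0.079 ]]
clk 0.5 pos [0.1344 0.5075 0.2527] rot [-3.1416  0.      2.8828] w 0.0881 F [-0.13  0.53 -1.02] T [-0.033  0.034  0.004]
shift [-428.5  -80.5   52.7] twist -0.1772
```

drive_tool:
  plan: "-25 -32 0 0 50; -25 -32 0 0 50; -25 -32 0 0 50; -25 -32 0 0 50; -44 6 0 -0.04 50; -44 6 0 -0.04 50; -44 6 0 -0.04 50; -44 6 0 -0.05 50"

```text
clock: 1.3
position: [0.3773, 0.3464, 0.2529]
tcp_rot: [3.141, 0.0, 3.054]
wrist_force: [0.0, 0.4, 0.2]
gripper_width: 0.0499
```

```bash
python3 -c "
from mv import *
tool([.528,.320,.15],3.06)"
```

```text
clk 1.3 pos [0.3773 0.3464 0.2529] rot [3.1413e+00 4.0000e-04 3.0540e+00] w 0.0499 F [0.   0.38 0.23] T [0.005 0.038 0.027]
shift [-152.4  -13.1  103. ] twist -0.006
```

drive_tool:
  plan: "-38 -3 0 0 50; -38 -3 0 0 50; -38 -3 25 0 50; -38 -3 25 -0.006 50; 0 0 25 0 44; 0 0 20 0 44; 0 0 0 0 44; 0 0 0 0 44"

```text
clock: 2.1
position: [0.5258, 0.3217, 0.1584]
tcp_rot: [3.141, 0.0, 3.059]
wrist_force: [0.3, 0.6, 0.5]
gripper_width: 0.0441
```

Run:
```python
from mv import *
tool([.528,.320,.089],3.06)
for c in("top","side"):cv2.imwrite(f"pics/{c}1.png",ctrl.camera(c)[:,:,::-1])
t=cv2.imread("pics/top1.png")[210:300,130:230];s=cv2.imread("pics/side1.png")[250:340,350:450]
cv2.imwrite("pics/c3.png",np.hstack([cv2.resize(t,(400,360)),cv2.resize(s,(400,360))]))
```

```text
clk 2.1 pos [0.5258 0.3217 0.1584] rot [3.1414e+00 4.0000e-04 3.0590e+00] w 0.0441 F [0.32 0.6  0.48] T [0.041 0.027 0.012]
shift [-2.3 -1.5 69.4] twist -0.001
```

View pics/c3.png

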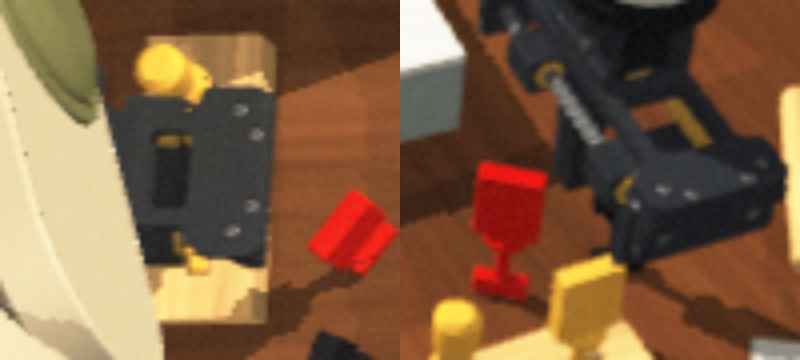

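The picture shows the gripper right above the brass key (side crop: key at about (590,300)), with the red look-alike and the pin clear of the fingers. I descend.

drive_tool:
  plan: "-2 -1.5 15 -0.001 44; 0 0 15 0 44; 0 0 15 0 44; 0 0 14 0 44; 0 0 10 0 44; 0 0 0 0 44"

```text
clock: 2.8
position: [0.5272, 0.3198, 0.0878]
tcp_rot: [-3.141, -0.001, 3.06]
wrist_force: [-0.6, 0.7, -0.5]
gripper_width: 0.0444
```

Run:
```python
from mv import *
tool([.528,.320,.089],3.06)
for c in("top","side"):cv2.imwrite(f"pics/{c}2.png",ctrl.camera(c)[:,:,::-1])
t=cv2.imread("pics/top2.png")[210:300,130:230];s=cv2.imread("pics/side2.png")[270:360,340:440]
cv2.imwrite("pics/c4.png",np.hstack([cv2.resize(t,(400,360)),cv2.resize(s,(400,360))]))
```

```text
clk 2.8 pos [0.5272 0.3198 0.0878] rot [-3.1409e+00 -1.4000e-03  3.0599e+00] w 0.0444 F [-0.6   0.7  -0.49] T [0.012 0.038 0.028]
shift [-0.8  0.3 -1.2] twist -0.0001
```

View pics/c4.png

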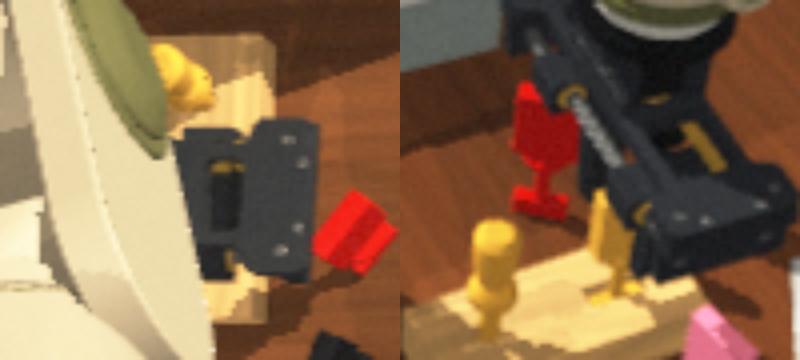

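The brass key (side crop (610,240)) stands between the fingers, nothing else touched. I close.

drive_tool:
  plan: "0 0 0 0 22; 0 0 0 0 16; 0 0 0 0 12; 0 0 0 0 5; 0 0 0 0 0; 0 0 0 0 0"

```text
clock: 3.5
position: [0.5276, 0.3199, 0.0889]
tcp_rot: [3.141, 0.0, 3.06]
wrist_force: [0.4, 0.2, 1.6]
gripper_width: 0.0119
```

```bash
python3 -c "
from mv import *
tool([.528,.320,.089],3.06)"
```

```text
clk 3.5 pos [0.5276 0.3199 0.0889] rot [3.1415e+00 2.0000e-04 3.0598e+00] w 0.0119 F [0.37 0.23 1.63] T [ 0.024  0.021 -0.048]
shift [-0.4  0.1 -0.1] twist -0.0002
```

drive_tool:
  plan: "0 0 -8 0 0; 0 0 -12 0 0; 0 0 -20 0 0; 0 0 -25 0 0; 0 0 -30 0 0; 0 0 -10 0 0; 0 0 0 0 0"

```text
clock: 4.2
position: [0.528, 0.3201, 0.1953]
tcp_rot: [3.14, 0.003, 3.06]
wrist_force: [0.5, -0.4, -1.8]
gripper_width: 0.0118
```

Run:
```python
from mv import *
tool([.5237,-.0069,.19],np.pi-.112)
```

```text
clk 4.2 pos [0.528  0.3201 0.1953] rot [3.1403e+00 2.7000e-03 3.0599e+00] w 0.0118 F [ 0.54 -0.36 -1.77] T [ 0.056  0.034 -0.024]
shift [ -22.4 -326.2    4.9] twist 0.0303
```

drive_tool:
  plan: "-3 -30 0 0.03 0; -3 -45 0 0 0; -3 -45 0 0 0; -3 -45 0 0 0; -3 -45 0 0 0; -3 -45 0 0 0; -3 -40 0 0 0; -1 -20 0 0 0"

```text
clock: 5.0
position: [0.5144, 0.0017, 0.1923]
tcp_rot: [-3.141, -0.002, 3.027]
wrist_force: [-0.1, 1.5, -0.8]
gripper_width: 0.012
```

drive_tool:
  plan: "0 0 0 0 0; 0 0 0 0 0; 0 0 0 0 0"

```text
clock: 5.3
position: [0.515, 0.0055, 0.1931]
tcp_rot: [3.141, -0.001, 3.031]
wrist_force: [1.3, 0.1, -1.6]
gripper_width: 0.0117
```

Run:
```python
from mv import *
tool([.5237,-.0069,.15],np.pi-.112)
```

```text
clk 5.3 pos [0.515  0.0055 0.1931] rot [ 3.1412e+00 -1.1000e-03  3.0310e+00] w 0.0117 F [ 1.31  0.09 -1.6 ] T [-0.045  0.011  0.041]
shift [-10.1 -11.4  43.1] twist 0.0014
```

drive_tool:
  plan: "-5 -6 10 0 0; -5 -5 15 0 0; 0 0 15 0 0; 0 0 5 0 0; 0 0 0 0 0; 0 0 0 0 0"

```text
clock: 5.9
position: [0.5242, -0.0075, 0.149]
tcp_rot: [-3.142, 0.001, 3.03]
wrist_force: [0.4, 0.1, -1.8]
gripper_width: 0.0116
```

Run:
```python
from mv import *
tool([.5237,-.0069,.15],np.pi-.112)
for c in("top","side"):cv2.imwrite(f"pics/{c}3.png",ctrl.camera(c)[:,:,::-1])
for th in("key_foot","key_grip"):
  for c in ("top","side"):
    print(th,c,[(round(d["score"],2),np.round(d["point"],4)) for d in ctrl.place_of(th,c)])
t=cv2.imread("pics/top3.png")[200:320,270:400];s=cv2.imread("pics/side3.png")[180:270,270:370]
cv2.imwrite("pics/c5.png",np.hstack([cv2.resize(t,(390,360)),cv2.resize(s,(400,360))]))
```

```text
clk 5.9 pos [ 0.5242 -0.0075  0.149 ] rot [-3.1415e+00  5.0000e-04  3.0303e+00] w 0.0116 F [ 0.4   0.1  -1.82] T [-0.004  0.056 -0.005]
shift [ 0.5  0.5 -1. ] twist 0.0007
key_foot top [(0.55, array([ 0.5239,  0.2345, -0.0013])), (0.52, array([0.4557, 0.2479, 0.0018]))]
key_foot side [(0.98, array([0.4517, 0.246 , 0.0027])), (0.9, array([0.5294, 0.4129, 0.0018])), (0.89, array([ 0.5267,  0.2312, -0.0069])), (0.71, array([ 0.5232, -0.0058,  0.0765])), (0.51, array([ 0.5053, -0.3368,  0.0344]))]
key_grip top [(0.78, array([0.455 , 0.2487, 0.07  ])), (0.72, array([0.5261, 0.2279, 0.0689])), (0.55, array([0.5313, 0.409 , 0.0689]))]
key_grip side [(0.78, array([ 0.53  , -0.0074,  0.1479])), (0.74, array([0.5259, 0.4073, 0.0703])), (0.72, array([0.4488, 0.2469, 0.066 ])), (0.67, array([0.522 , 0.2341, 0.0684])), (0.34, array([ 0.6306, -0.0226,  0.074 ]))]
```

View pics/c5.png

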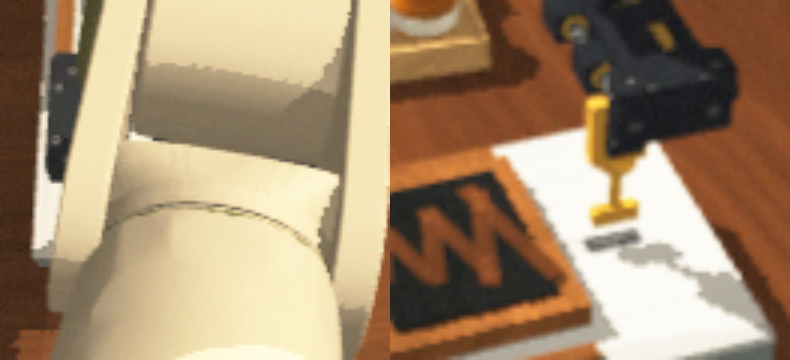

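The side crop shows the foot (612,210) hanging just above the slot (612,240), aligned with it; the top view is blocked by the arm. I check the offset with an overlay.

Run:
```python
from mv import *
im0=cv2.imread("pics/side3.png")
o=np.array([395,225]) if 0 else np.array([405-0,0])
# slot px
print(proj("side",[[.5237,-.0069,.06],[.5237,-.0069,.074]]))
u,v=proj("side",[.5237,-.0069,.08])[0].astype(int)
o=np.array([u-25,v-30]);f=10
im=cv2.resize(im0[o[1]:o[1]+60,o[0]:o[0]+50],None,fx=f,fy=f,interpolation=cv2.INTER_CUBIC)
raw=im.copy()
draw(im,"side",box(.5237,-.0069,-.112,.034,.0125,.06,.06),(0,0,255),o,f)
draw(im,"side",box(.5242,-.0075,-.112,.030,.009,.074,.086),(255,0,0),o,f)
draw(im,"side",box(.5242,-.0075,-.112,.036,.012,.122,.166),(0,160,0),o,f)
cv2.imwrite("pics/ov3.png",np.hstack([cv2.resize(im,(400,480)),cv2.resize(raw,(400,480))]))
```

```text
[[325.48960571 238.69256595]
 [325.63124907 234.287668  ]]
```

View pics/ov3.png

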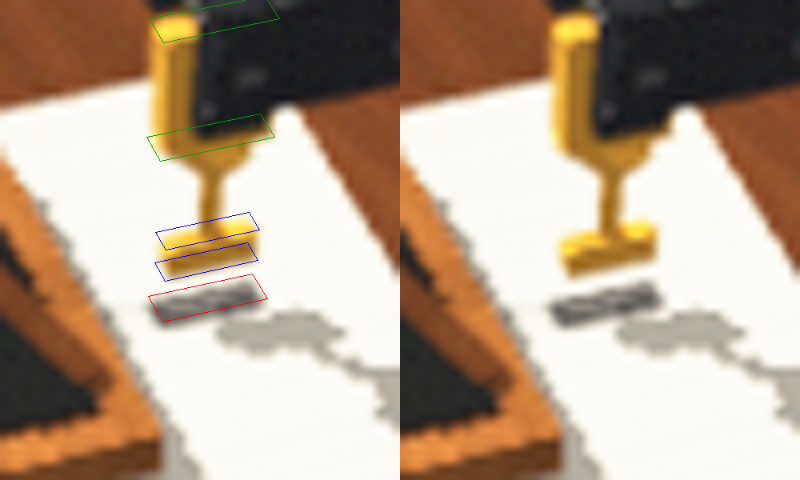

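drive_tool:
  plan: "0 0.5 5 0 0; 0 0 4 0 0; 0 0 2 0 0; 0 0 1 0 0; 0 0 0 0 0"

```text
clock: 6.7
position: [0.5239, -0.0072, 0.1366]
tcp_rot: [3.142, -0.0, 3.03]
wrist_force: [-0.2, 0.1, -1.2]
gripper_width: 0.012
```

```bash
cat > look.py <<'E'
from mv import *
import sys
n=sys.argv[1]
tool([.5237,-.0069,.149],np.pi-.112)
im0=ctrl.camera("side")[:,:,::-1];cv2.imwrite(f"pics/side{n}.png",im0)
o=np.array([295,195]);f=10
im=cv2.resize(im0[o[1]:o[1]+60,o[0]:o[0]+60],None,fx=f,fy=f,interpolation=cv2.INTER_CUBIC)
cv2.imwrite(f"pics/lk{n}.png",im)
E
python3 look.py 4
```

```text
clk 6.7 pos [ 0.5239 -0.0072  0.1366] rot [ 3.1416e+00 -3.0000e-04  3.0298e+00] w 0.012 F [-0.18  0.13 -1.2 ] T [ 0.02  -0.004 -0.027]
shift [  0.3   0.2 -12.4] twist 0.0002
```

View pics/lk4.png

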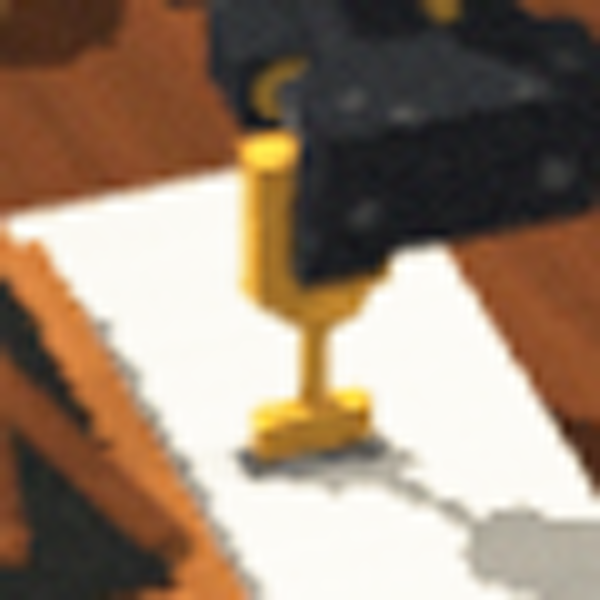

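The foot (312,430) hovers centred over the slot, whose ends show at (243,462) and (383,442). I go down slowly.

drive_tool:
  plan: "0 0 0.7 0 0; 0 0 0.7 0 0; 0 0 0.7 0 0; 0 0 0.7 0 0; 0 0 0 0 0"

```text
clock: 7.25
position: [0.5239, -0.0071, 0.1338]
tcp_rot: [-3.142, -0.0, 3.03]
wrist_force: [-0.3, -0.3, -1.9]
gripper_width: 0.012
```

drive_tool:
  plan: "0 0 0.7 0 0; 0 0 0.7 0 0; 0 0 0.7 0 0; 0 0 0.7 0 0; 0 0 0 0 0"

```text
clock: 7.75
position: [0.5239, -0.0071, 0.131]
tcp_rot: [3.142, -0.0, 3.03]
wrist_force: [0.4, 0.0, -1.5]
gripper_width: 0.0116
```

drive_tool:
  plan: "0 0 1.5 0 0; 0 0 1.5 0 0; 0 0 1.5 0 0; 0 0 1.5 0 0; 0 0 0 0 0"

```text
clock: 8.25
position: [0.5239, -0.0071, 0.1249]
tcp_rot: [3.142, -0.0, 3.03]
wrist_force: [-0.2, -0.7, -1.2]
gripper_width: 0.0116
```

drive_tool:
  plan: "0 0 1.5 0 0; 0 0 1.5 0 0; 0 0 1.5 0 0; 0 0 0.5 0 0; 0 0 0 0 0"

```text
clock: 8.75
position: [0.5239, -0.0071, 0.12]
tcp_rot: [3.142, -0.0, 3.03]
wrist_force: [-0.1, 0.2, -1.5]
gripper_width: 0.0114
```

drive_tool:
  plan: "0 0 1 0 0; 0 0 1 0 0; 0 0 0 0 0"

```text
clock: 9.05
position: [0.5239, -0.0071, 0.118]
tcp_rot: [3.142, -0.0, 3.03]
wrist_force: [1.6, 0.1, -1.2]
gripper_width: 0.0116
```

drive_tool:
  plan: "0 0 1 0 0; 0 0 1 0 0; 0 0 0 0 0"

```text
clock: 9.35
position: [0.5241, -0.0072, 0.1162]
tcp_rot: [-3.142, 0.0, 3.03]
wrist_force: [0.6, 0.3, 1.3]
gripper_width: 0.0116
```

drive_tool:
  plan: "0 0 0.5 0 0; 0 0 0.5 0 0; 0 0 0 0 0; 0 0 0 0 0"

```text
clock: 9.75
position: [0.5241, -0.0072, 0.1154]
tcp_rot: [-3.142, 0.0, 3.03]
wrist_force: [-0.7, 0.4, 4.0]
gripper_width: 0.0118
```

drive_tool:
  plan: "0 0 0.5 0 0; 0 0 0.5 0 0; 0 0 0 0 0; 0 0 0 0 0"

```text
clock: 10.15
position: [0.5242, -0.0072, 0.1145]
tcp_rot: [-3.142, 0.001, 3.03]
wrist_force: [-0.9, -0.0, 6.5]
gripper_width: 0.0119
```

drive_tool:
  plan: "0 0 0.5 0 0; 0 0 0.5 0 0; 0 0 0 0 0; 0 0 0 0 0"

```text
clock: 10.55
position: [0.5242, -0.0072, 0.1138]
tcp_rot: [-3.141, 0.001, 3.03]
wrist_force: [-2.2, 0.7, 10.2]
gripper_width: 0.0118
```

drive_tool:
  plan: "0 0 0.5 0 0; 0 0 0.4 0 0; 0 0 0 0 0; 0 0 0 0 0"

```text
clock: 10.95
position: [0.5243, -0.0072, 0.1131]
tcp_rot: [-3.141, 0.001, 3.03]
wrist_force: [-2.4, 0.4, 10.5]
gripper_width: 0.0115
```

```bash
python3 look.py 5
```

```text
clk 10.95 pos [ 0.5243 -0.0072  0.1131] rot [-3.1414e+00  1.3000e-03  3.0299e+00] w 0.0115 F [-2.36  0.41 10.51] T [ 0.09   0.593 -0.028]
shift [  0.6   0.3 -35.9] twist 0.0003
```

View pics/lk5.png

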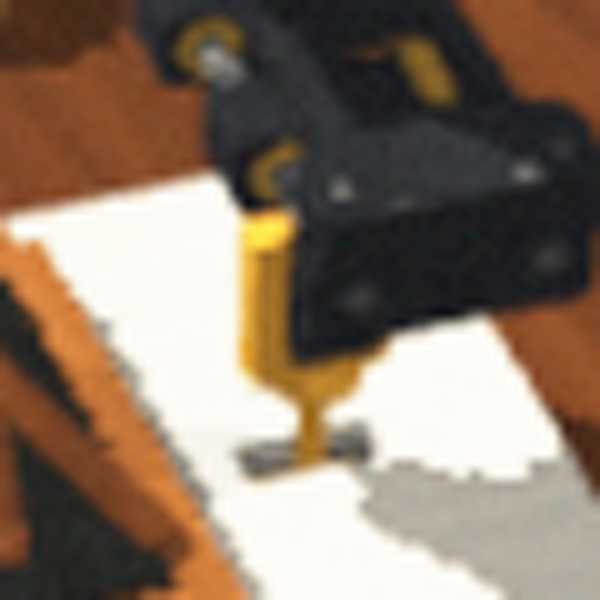

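The foot is through the slot; only the shank shows at (315,450). Load is about 12 N, so I go a little further and relieve the small side force.

drive_tool:
  plan: "0.4 0 0.4 0 0; 0 0 0.4 0 0; 0 0 0 0 0; 0 0 0 0 0"

```text
clock: 11.4
position: [0.5242, -0.0072, 0.1126]
tcp_rot: [-3.141, 0.002, 3.03]
wrist_force: [-1.8, -0.1, 13.7]
gripper_width: 0.0117
```

drive_tool:
  plan: "0 0 0 0 0"

```text
clock: 11.5
position: [0.5242, -0.0072, 0.1126]
tcp_rot: [-3.141, 0.002, 3.03]
wrist_force: [-2.0, 0.8, 13.1]
gripper_width: 0.0117
```

drive_tool:
  plan: "0 0 0 0.06 0; 0 0 0 0.06 0; 0 0 0 0.06 0; 0 0 0 0.06 0; 0 0 0 0 0"

```text
clock: 12.0
position: [0.5247, -0.0074, 0.1128]
tcp_rot: [3.141, 0.004, 2.788]
wrist_force: [0.0, -0.5, 11.1]
gripper_width: 0.0121
```

```bash
python3 -c "
from mv import *
tool([.5237,-.0069,.1126],1.459)"
```

```text
clk 12.0 pos [ 0.5247 -0.0074  0.1128] rot [3.1412 0.0037 2.7881] w 0.0121 F [ 0.04 -0.49 11.1 ] T [ 0.007  0.11  -0.002]
shift [1.1 0.1 0.2] twist 1.3291
```

drive_tool:
  plan: "0.5 0 0.3 0.08 0; 0 0 0 0.1 0; 0 0 0 0.1 0; 0 0 0 0.1 0; 0 0 0 0 0"

```text
clock: 12.5
position: [0.5243, -0.0073, 0.1126]
tcp_rot: [3.14, 0.003, 2.407]
wrist_force: [-0.9, -0.3, 12.8]
gripper_width: 0.0121
```

```bash
python3 -c "
from mv import *
tool([.5237,-.0069,.1126],1.459)"
```

```text
clk 12.5 pos [ 0.5243 -0.0073  0.1126] rot [3.1397 0.0035 2.4069] w 0.0121 F [-0.86 -0.3  12.84] T [-0.085  0.059 -0.012]
shift [ 0.7 -0.1 -0. ] twist 0.9479
```

drive_tool:
  plan: "0 0 0 0.12 0; 0 0 0 0.12 0; 0 0 0 0.12 0; 0 0 0 0.12 0; 0 0 0 0.12 0; 0 0 0 0 0"

```text
clock: 13.1
position: [0.5243, -0.0072, 0.1126]
tcp_rot: [3.138, 0.002, 1.806]
wrist_force: [-0.6, 0.1, 11.8]
gripper_width: 0.0119
```

```bash
python3 -c "
from mv import *
tool([.5237,-.0069,.1126],1.459)"
```

```text
clk 13.1 pos [ 0.5243 -0.0072  0.1126] rot [3.1381e+00 1.8000e-03 1.8063e+00] w 0.0119 F [-0.62  0.14 11.78] T [-0.049  0.033 -0.059]
shift [ 0.5 -0.5 -0. ] twist 0.3473
```

drive_tool:
  plan: "0 0 0 0.12 0; 0 0 0 0.12 0; 0 0 0 0.107 0; 0 0 0 0 0; 0 0 0 0 0"

```text
clock: 13.6
position: [0.5243, -0.0072, 0.1126]
tcp_rot: [3.138, 0.001, 1.463]
wrist_force: [0.2, 1.0, 12.6]
gripper_width: 0.0116
```

```bash
python3 look.py 6; python3 -c "
from mv import *
tool([.5237,-.0069,.1126],1.459)"
```

```text
clk 13.6 pos [ 0.5243 -0.0072  0.1126] rot [3.1376e+00 5.0000e-04 1.4626e+00] w 0.0116 F [ 0.18  0.99 12.61] T [-0.083  0.14  -0.023]
shift [  0.3  -0.5 -36.4] twist -1.567
clk 13.65 pos [ 0.5243 -0.0073  0.1126] rot [3.1376e+00 5.0000e-04 1.4626e+00] w 0.0119 F [-0.56 -0.09 12.3 ] T [-0.032  0.122 -0.067]
shift [ 0.3 -0.6 -0. ] twist 0.0036
```

View pics/lk6.png

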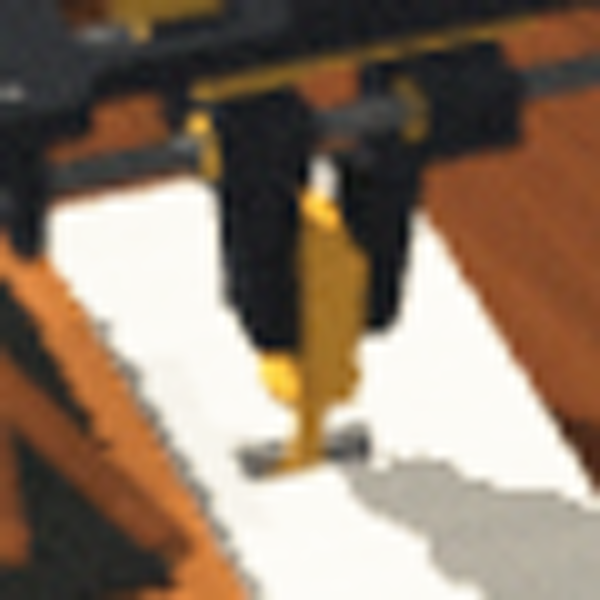

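The grip now stands square across the slot, shank at (312,450). I ease it up.

drive_tool:
  plan: "0 0 -0.5 0.003 0; 0 0 -0.5 0 0; 0 0 0 0 0; 0 0 0 0 0"

```text
clock: 14.05
position: [0.5242, -0.0072, 0.1133]
tcp_rot: [3.138, 0.0, 1.46]
wrist_force: [1.3, 0.4, 10.0]
gripper_width: 0.012
```

drive_tool:
  plan: "0 0 -0.5 0 0; 0 0 -0.5 0 0; 0 0 0 0 0; 0 0 0 0 0"

```text
clock: 14.45
position: [0.5241, -0.0072, 0.114]
tcp_rot: [3.138, 0.0, 1.46]
wrist_force: [0.7, -0.6, 6.3]
gripper_width: 0.0116
```

drive_tool:
  plan: "0 0 -0.5 0 0; 0 0 -0.5 0 0; 0 0 0 0 0; 0 0 0 0 0"

```text
clock: 14.85
position: [0.5238, -0.0071, 0.1145]
tcp_rot: [3.139, 0.0, 1.46]
wrist_force: [3.2, -0.6, 5.0]
gripper_width: 0.0121
```

drive_tool:
  plan: "0 0 -0.4 0 0; 0 0 0 0 0; 0 0 0 0 0"

```text
clock: 15.15
position: [0.5233, -0.007, 0.1146]
tcp_rot: [3.141, 0.0, 1.46]
wrist_force: [1.5, -0.8, 4.8]
gripper_width: 0.0117
```

drive_tool:
  plan: "0 0 -0.4 0 0; 0 0 0 0 0; 0 0 0 0 0"

```text
clock: 15.45
position: [0.5231, -0.007, 0.1149]
tcp_rot: [-3.142, 0.0, 1.46]
wrist_force: [1.8, 0.2, 4.3]
gripper_width: 0.0116
```

```bash
python3 -c "
from mv import *
tool([.5237,-.0069,.1126],1.459)"
```

```text
clk 15.45 pos [ 0.5231 -0.007   0.1149] rot [-3.1415  0.      1.4598] w 0.0116 F [1.82 0.21 4.27] T [-0.184 -0.317 -0.016]
shift [0.1 0.6 2.3] twist 0.0008
```

drive_tool:
  plan: "0 0.6 -0.4 0 0; 0 0 0 0 0; 0 0 0 0 0"

```text
clock: 15.75
position: [0.5234, -0.0069, 0.1151]
tcp_rot: [-3.141, -0.0, 1.46]
wrist_force: [1.1, 0.3, 3.7]
gripper_width: 0.0118
```

drive_tool:
  plan: "0 0 -0.4 0 0; 0 0 0 0 0; 0 0 0 0 0"

```text
clock: 16.05
position: [0.5234, -0.0069, 0.1155]
tcp_rot: [-3.141, -0.0, 1.46]
wrist_force: [0.7, 0.1, 1.4]
gripper_width: 0.0118
```

drive_tool:
  plan: "0 0 -0.3 0 0; 0 0 0 0 0; 0 0 0 0 0"

```text
clock: 16.35
position: [0.5234, -0.007, 0.1156]
tcp_rot: [-3.141, -0.0, 1.46]
wrist_force: [-1.0, -0.7, -2.3]
gripper_width: 0.0117
```

drive_tool:
  plan: "0 0 -0.3 0 0; 0 0 0 0 0; 0 0 0 0 0"

```text
clock: 16.65
position: [0.5233, -0.0069, 0.1157]
tcp_rot: [-3.14, -0.0, 1.46]
wrist_force: [1.7, -0.2, -9.2]
gripper_width: 0.0115
```

The rise stopped hard at z 0.1156, the expected groove ceiling, and it now pulls up against it. I relax to neutral and open a little.

drive_tool:
  plan: "0 0 0.3 0 0; 0 0 0 0 0; 0 0 0 0 0"

```text
clock: 16.95
position: [0.5234, -0.0069, 0.1157]
tcp_rot: [-3.141, -0.0, 1.46]
wrist_force: [-1.1, -0.6, -9.1]
gripper_width: 0.0118
```

```bash
python3 look.py 7
```

```text
clk 16.95 pos [ 0.5234 -0.0069  0.1157] rot [-3.1406e+00 -1.0000e-04  1.4598e+00] w 0.0118 F [-1.1  -0.59 -9.07] T [-0.246  0.065  0.012]
shift [  0.1   0.3 -33.3] twist -1.5698
```

View pics/lk7.png

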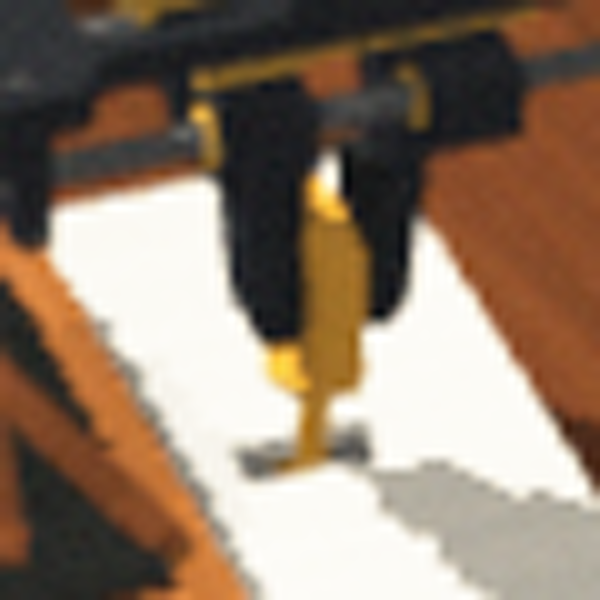

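drive_tool:
  plan: "0 0 0.4 0 0; 0 0 0 0 0; 0 0 0 0 0"

```text
clock: 17.3
position: [0.5236, -0.0069, 0.1157]
tcp_rot: [-3.141, -0.0, 1.46]
wrist_force: [-0.9, -0.8, -5.8]
gripper_width: 0.0116
```

drive_tool:
  plan: "0 0 0.3 0 0; 0 0 0 0 0; 0 0 0 0 0"

```text
clock: 17.6
position: [0.5239, -0.007, 0.1156]
tcp_rot: [3.141, 0.0, 1.46]
wrist_force: [-1.5, -0.5, -2.0]
gripper_width: 0.0118
```

drive_tool:
  plan: "0 0 0 0 14; 0 0 0 0 18; 0 0 0 0 24; 0 0 0 0 30; 0 0 0 0 36; 0 0 0 0 36"

```text
clock: 18.2
position: [0.5238, -0.007, 0.1154]
tcp_rot: [3.141, 0.0, 1.46]
wrist_force: [-0.1, -0.7, -0.0]
gripper_width: 0.0356
```

```bash
python3 look.py 8
```

```text
clk 18.2 pos [ 0.5238 -0.007   0.1154] rot [3.1415 0.     1.4598] w 0.0356 F [-0.08 -0.69 -0.02] T [-0.086  0.072 -0.031]
shift [  0.1  -0.1 -33.6] twist -1.5698
```

View pics/lk8.png

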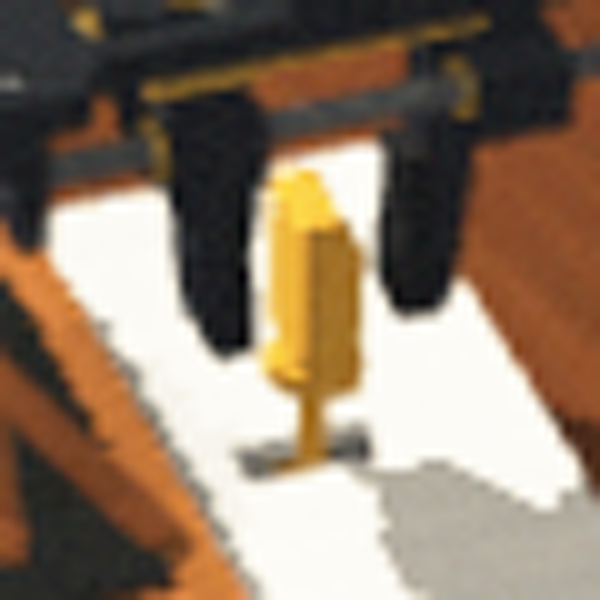

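The stop stands free and upright between the open fingers. Backing straight up.

drive_tool:
  plan: "0 0 -10 0 36; 0 0 -20 0 36; 0 0 -30 0 36; 0 0 -40 0 36; 0 0 -40 0 36; 0 0 -20 0 36; 0 0 0 0 36"

```text
clock: 18.95
position: [0.5245, -0.0071, 0.2787]
tcp_rot: [3.135, 0.001, 1.46]
wrist_force: [-0.1, -0.3, -0.5]
gripper_width: 0.0356
```

drive_tool:
  plan: "-40 0 0 0 36; -45 0 0 0 36; -45 0 0 0 36; -45 0 0 0 36; -30 0 0 0 36; 0 0 0 0 36; 0 0 0 0 36"

```text
clock: 19.65
position: [0.5007, -0.2106, 0.2743]
tcp_rot: [-3.14, -0.001, 1.459]
wrist_force: [-0.1, 0.8, 0.4]
gripper_width: 0.0362
```

Run:
```python
from mv import *
tool([.5237,-.0069,.149])
S=[]
for c,a in(("top",(270,155,130,145)),("side",(275,170,90,100))):
    im0=ctrl.camera(c)[:,:,::-1];cv2.imwrite(f"pics/{c}9.png",im0)
    x,y,w,h=a;f=440/h
    im=cv2.resize(im0[y:y+h,x:x+w],None,fx=f,fy=f,interpolation=cv2.INTER_CUBIC)
    # seated model: grip centre z = .0406+.07
    draw(im,c,box(.5237,-.0069,1.459,.036,.012,.089,.133),(255,0,0),np.array([x,y]),f)
    S.append(im)
    print(c,[(round(d["score"],2),np.round(d["point"],4)) for d in ctrl.place_of("key_grip",c)])
cv2.imwrite("pics/fin.png",np.hstack(S))
```

```text
clk 19.65 pos [ 0.5007 -0.2106  0.2743] rot [-3.1400e+00 -1.2000e-03  1.4588e+00] w 0.0362 F [-0.14  0.78  0.44] T [-0.065  0.032 -0.019]
shift [204.8   0.3 125.6] twist None
top [(0.83, array([0.532 , 0.4077, 0.0665])), (0.8, array([0.4517, 0.245 , 0.071 ])), (0.75, array([0.5244, 0.2323, 0.0696])), (0.48, array([ 0.5239, -0.009 ,  0.1113]))]
side [(0.8, array([0.5184, 0.2347, 0.0697])), (0.64, array([0.4506, 0.2491, 0.0683])), (0.6, array([0.5253, 0.4081, 0.0696])), (0.47, array([ 0.5265, -0.0057,  0.1126]))]
```

View pics/fin.png

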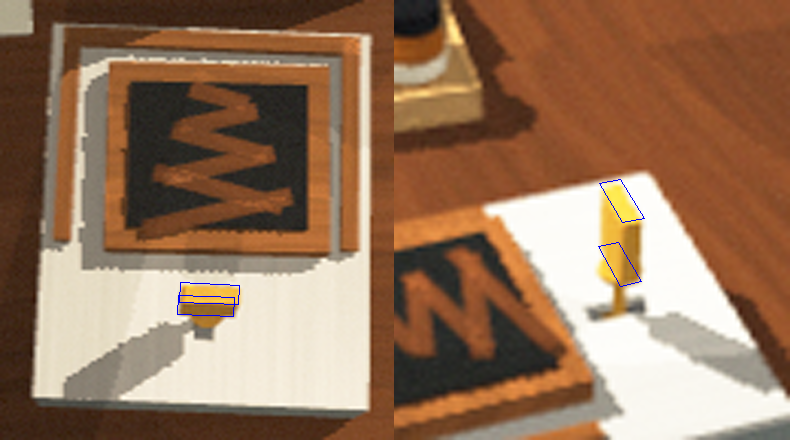

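The stop stands upright and square across the slot (top crop (208,300), side crop (622,230)). It matches the seated model outline in both views, and the carved block is unmoved. I hand in.

```bash
python3 -c "
from cell import ctrl
print(ctrl.finish_job())"
```

```text
the job is handed in; nothing more can be done
None
```

The T-footed brass stop is locked in the printing bed, and I handed the job in at about 19.7 s of the 72 s allowed. The hand-in gave no verdict.

**What I did:** I took the stop from its rest and passed its foot through the slot. It met the sprung pad about 18 mm below the mouth. I pressed to about 15 N, the highest load I read at the bed, and gave it a quarter turn with no noticeable resisting torque. Easing it up, I felt it stop hard at the groove's ceiling, so I brought the grip to neutral, let go and backed away.

**Last checks:**
- **Stop:** in both cameras it stands free, upright and square across the slot, and its outline matches the model drawn at the seated pose. The networks put the grip within about 4 mm of that pose, which is their own accuracy.
- **Other objects:** the carved block looks unmoved in the last picture. I did not measure the round-footed stop, the ink jar or the ink tube again, but no contact showed near any of them.
- **Arm:** it is clear of everything.

**What did not go smoothly:** while easing up there was a brief side force of about 3 N. It went away after I shifted the tool 0.6 mm. When I eased off the ceiling, the force fell less than I commanded at first, and it took three small steps to reach neutral. None of the checks failed.

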